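# Mount the tube reader on its ball

### The arm

A 7-joint arm with a two-finger parallel gripper is mounted at the origin on the work surface. World frame = base frame: x ahead of the robot, y to its left, z up, the work surface at z = 0. Lengths are in m, angles in rad, forces in N, time in s.
With the tool pointing down it reaches from about 0.4 to 0.9 m from the base axis. Payload 5.6 kg.
Tool frame: the origin (TCP) lies midway between the tips of the shut fingers; the grasp point (between the pads) lies 19 mm behind it; z points along the fingers, y is the line along which they close (so a half turn about z gives the same grasp; the last joint's range is limited). The gripper opens to 92 mm and grips with 3 to 60 N. Pads are 20 mm wide; open, the fingers measure 128 mm over their backs; the gripper's body (75 mm by 189 mm) begins 69 mm behind the grasp point.
Start: joints at [-1.375, 0.468, -0.012, 1.603, 0.006, 1.071, -0.056], TCP at [0.154, 0.632, 0.215] pointing down, gripper open.
Joint ranges: [-2.53, 2.53], [-0.31, 2.02], [-1.57, 1.55], [0.28, 2.44], [-1.29, 4.43], [0.15, 1.84], [-2.92, 2.92]. Speed limits (rad/s): [2.57, 2.57, 3.14, 3.14, 3.14, 3.14, 3.14].

### API

Orientations are given as a 3x3 rotation matrix whose columns are the frame's x, y, z axes.
In Python, from station import env, effector, solver, viewer, workorder, search_frame, tip_of gives the robot as it stands. Calls block until the motion is done:
- env.reach(position, orientation): joint-space move of the TCP to a pose.
- env.movel(position, frame=None, rate=0.15): straight line of the TCP; frame=None keeps the orientation; rate is the mean speed in m/s.
- env.goto_joints(angles): joint-space move.
- effector.release() and effector.grasp(squeeze=None): open the fingers fully, or close them until they stop; squeeze is the grip in N (None keeps the last).
- env.pause(seconds).
- solver.inverse_kinematics(position, orientation): joint angles nearest the present ones, or None.
- env.sense(): the state.
- viewer.read_camera(name): name is "scene" or "top" or "wrist"; returns (picture, depth): 384x512x3 uint8, red, green, blue; 384x512 float32, m along the optical axis (not along the pixel's ray), 0 where there is no reading.
- viewer.camera_info(name): a dict with "intrinsics" (3x3 intrinsics, pixels), "dist_coeffs" ([k1, k2, p1, p2, k3] as OpenCV has them; the pictures are not rectified), "eye" and "rotation" of the camera in the world; the wrist camera has in their place "T_tool_cam" (4x4, takes a point from camera to tool coordinates, whose origin is the TCP and whose axes are the flange's). Camera axes: x right, y up, looking along -z (the intrinsics and any distortion apply to the point x, -y, -z); pixel columns grow to the right and rows downward; lengths in m; the calibration is good to about 2 mm. A picture is of the moment at which its call begins: read the wrist's pose just before it. camera_info takes no time and is no camera call.
A pose or a line that the arm cannot do raises env.PlanningError and nothing moves.
- workorder.finish_job(): hands the job in; it is judged then, once.
Trained networks look in the newest picture that a camera, given by its name, has taken for a name from the list of things; names that differ only in an ending like _2 or _b are one class to them, and where a whole thing is asked for, a point or a joint stands for the part that bears it (a point fixed in the world has none). Each returns a list of dicts, best first, with "score" (0 to 1); they miss things now and then, are a little off and sometimes report something else, mostly with a low value. They report only what shows in the picture. A call takes as long as a camera call. They do not tell look-alikes from the thing itself.
- search_frame(camera, name): "at" ([x, y, z] in m, in world coordinates, good to about 4 mm: the middle of the surface that is visible of it).
- tip_of(camera, name): "at" ([x, y, z] in m, in world coordinates, good to about 4 mm: a listed point, or the origin of a listed thing).
The state is a dict: "t": time; "joint_positions": joint angles; "joint_velocities": joint speeds; "tau": joint torques, N m; "ee_pos": TCP position; "tcp_rot": TCP orientation; "wrist_force": force on the tool from outside, world axes, zero at the start; "moment": the same for the moment, N m; "gripper_width": finger opening in m; "grasp_force": force on a finger pad.
Only numpy, scipy, OpenCV 4.12 (cv2) and the standard library are available. Lean on these libraries where they do the work, as an engineer would, in place of code of your own. Each camera call takes 0.05 s, during which the arm holds its last target. There are 200 camera calls.

### The job

Lift the tube reader out of its charging cradle by its front and back, and stand it upright on the black rubber mat, letting go so that you can take it again by its two flanks (the mount's back plate leaves no room behind it). Then lower it gently onto the ball of the mount, window facing away from the back plate and square to it, until its foot sits fully down on the base plate, and only then press the latch lever on its top fully down. Leave the bottle, the jar and the tube rack alone, and let go of everything at the end.

Things in the scene. Friction and masses are not known exactly. Their poses are not given: they have to be found in the camera images.
- reader: Tube reader, an upright block 54 mm (its x) by 44 mm (its y) by 95 mm tall, 0.3 to 0.55 kg: aluminium foot (lowest 42 mm), white plastic head above, flat upright sides. Origin: centre of its underside; z up, x out of the black window. Front face at x = +27 mm, back at -27 mm, flanks at y = +-22 mm. In the underside, centred, a round socket 28 mm wide, 37 mm deep, 3 mm chamfer at its mouth.
- reader_grip (a point): Centre of the reader's head, 82 mm above its underside, 13 mm below its top: a good height to grip it. The raised lever stands up to 123 mm above the underside, 41 mm above this point; keep the gripper's palm above it.
- reader_window (a point): Centre of the reader's black window, on the front face, 68 mm above the underside.
- reader_lever (a joint): Latch lever on the reader's top: dark steel strip 44 by 20 by 5 mm, hinged across the reader's y, 20 mm behind its centre and 99 mm above its underside; free end towards the window. 0: raised, 26 degrees above level (starts at 0 to 0.06 rad); grows as it is pressed down, to 0.45 rad: level, upper face 103 mm above the underside. Friction: 2.5 N at its end; it stays where left.
- lever_tip (a point): Point on the lever's upper face 38 mm from its hinge, where to press. It sinks about 17 mm and ends 18 mm in front of the reader's centre, 103 mm above the underside.
- cradle: Grey charging cradle, fixed. Origin: centre of its underside on the bench. The reader starts on its 8 mm thick floor, window along the cradle's +x within 2 degrees. Two cheeks at its +-y sides, 50 mm apart inside, 10 mm thick, 50 mm long, tops 85 mm above the bench, cover the reader's flanks: grip it there by front and back, and lift it straight up 90 mm to clear.
- mat: Black rubber mat, 130 by 130 mm, 4 mm thick, fixed. Origin: centre of its underside on the bench, so its top is 4 mm up.
- mount: Ball mount, grey, fixed. Origin: centre of its underside on the bench. Base plate 120 mm (x) by 90 mm (y), 12 mm thick; in its centre a 14 mm thick neck with a 25 mm steel ball, its top 45.5 mm above the bench. Back plate on the -x side: 8 mm thick, 50 mm wide, face 32 mm from the ball's axis, top 97 mm above the bench. The mounted reader's window looks along +x.
- mount_seat (a point): Centre of the base plate's top face, below the ball, 12 mm above the bench: where the underside centre of the seated reader comes to rest. Axes as the mount.
- mount_ball (a point): Centre of the ball, 33 mm above the bench.
- bottle: Amber bottle, bystander, 64 mm in diameter, 140 mm tall, 0.4 kg, loose. Origin: centre of its underside.
- jar: Small jar, bystander, 54 mm in diameter, 60 mm tall, loose. Origin: centre of its underside.
- rack: Grey tube rack with capped tubes, bystander, 56 by 110 mm, 109 mm tall, loose. Origin: centre of its underside.
Not all that is in view belongs to the job. There is more than one size of the mat; the one meant has the size given above.

How it is judged:
By the outcome, as a careful person would: the job done as asked, in the order asked, and still so for the second after the job is handed in, with the robot touching nothing.
It also fails if it takes over 72 s, if anything falls off the work surface, if the arm or the gripper's body presses on something with over 40 N, if the wrist force passes 120 N, or if a joint passes its speed limit or range.

## Working session

There is one attempt and no reset: what is moved stays moved. The work goes in short steps, each a Python script; the robot and the scene stay as the last script left them, time stands still between calls to the robot, and variables do not carry over. Pictures are saved under pics/ and viewed, at most 10 in all, crops included, and the job is handed in when it is done.

```bash
ls; mkdir -p pics
cat > h.py <<'E'
import numpy as np, cv2
from station import env, effector, solver, viewer, workorder, search_frame, tip_of
def snap(cam,name=None):
    s=env.sense(); p,d=viewer.read_camera(cam)
    if name: cv2.imwrite('pics/'+name,p[:,:,::-1])
    return s,p,d
def cloud(cam,s,d):
    i=viewer.camera_info(cam);K=np.array(i['intrinsics'],float);D=np.array(i['dist_coeffs'],float)
    h,w=d.shape;u,v=np.meshgrid(np.arange(w),np.arange(h))
    q=cv2.undistortPoints(np.stack([u,v],-1).reshape(-1,1,2).astype(float),K,D).reshape(h,w,2)
    P=np.stack([q[...,0]*d,-q[...,1]*d,-d],-1)
    if cam=='wrist':
        T=np.array(i['T_tool_cam']);P=P@T[:3,:3].T+T[:3,3]
        P=P@np.array(s['tcp_rot']).T+np.array(s['ee_pos'])
    else: P=P@np.array(i['rotation']).T+np.array(i['eye'])
    P[d==0]=np.nan
    return P
def down(yaw):  # tool y axis (closing) at angle yaw
    y=np.array([np.cos(yaw),np.sin(yaw),0]);z=np.array([0,0,-1.]);return np.stack([np.cross(y,z),y,z],1)
E
python3 - <<'E'
from h import *
ims=[]
for c in ['scene','top']:
    s,p,d=snap(c,c+'0.png'); np.savez('pics/%s0.npz'%c,p=p,d=d,P=cloud(c,s,d)); ims.append(p)
    for n in ['reader','cradle','mat','mount','bottle','jar','rack']:
        print(c,n,[(np.round(r['at'],3).tolist(),round(r['score'],2)) for r in tip_of(c,n)[:3]])
    for n in ['reader_window','lever_tip','mount_ball','mount_seat']:
        print(c,n,[(np.round(r['at'],3).tolist(),round(r['score'],2)) for r in tip_of(c,n)[:3]])
s=env.sense();print(s['t'],s['ee_pos'],s['tcp_rot'],s['gripper_width'])
E
```

```text
pics
scene reader [([0.566, -0.001, 0.006], 0.92)]
scene cradle [([0.567, -0.002, 0.002], 0.71)]
scene mat [([0.208, -0.325, 0.004], 0.8), ([0.484, -0.305, -0.002], 0.79), ([0.66, -0.318, 0.002], 0.63)]
scene mount [([0.518, 0.31, -0.005], 0.68)]
scene bottle [([0.764, 0.135, 0.006], 0.84)]
scene jar [([0.416, -0.115, -0.0], 0.7), ([0.567, -0.003, -0.0], 0.23)]
scene rack [([0.769, -0.139, -0.001], 0.73)]
scene reader_window [([0.59, -0.012, 0.072], 0.96)]
scene lever_tip [([0.581, -0.01, 0.127], 0.53)]
scene mount_ball [([0.519, 0.306, 0.03], 0.8), ([0.764, 0.138, -0.0], 0.68)]
scene mount_seat [([0.52, 0.308, 0.014], 0.97), ([0.565, -0.0, 0.005], 0.24)]
top reader [([0.563, -0.006, 0.007], 0.76)]
top cradle [([0.569, -0.002, 0.001], 0.61)]
top mat [([0.48, -0.305, 0.001], 0.84), ([0.661, -0.315, -0.002], 0.84), ([0.204, -0.319, 0.002], 0.62)]
top mount [([0.518, 0.309, -0.002], 0.6), ([0.484, -0.303, 0.0], 0.42)]
top bottle [([0.761, 0.135, 0.001], 0.74)]
top jar [([0.419, -0.114, 0.002], 0.55), ([0.516, 0.305, 0.001], 0.31)]
top rack [([0.766, -0.136, 0.0], 0.71)]
top reader_window [([0.591, -0.01, 0.075], 0.56)]
top lever_tip [([0.58, -0.005, 0.13], 0.51)]
top mount_ball [([0.516, 0.309, 0.029], 0.65), ([0.761, 0.134, -0.002], 0.42)]
top mount_seat [([0.519, 0.311, 0.01], 0.74)]
1.2 [0.15380416 0.63155323 0.21459963] [[-9.71601639e-01  2.36622589e-01  6.64943138e-05]
 [ 2.36622592e-01  9.71601640e-01  4.04379861e-05]
 [-5.50374434e-05  5.50236705e-05 -9.99999997e-01]] 0.09162814726500078
```

View pics/top0.png

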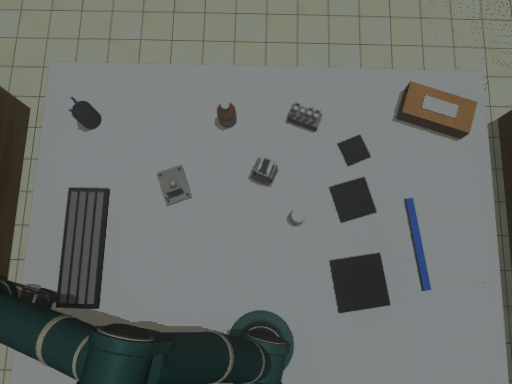

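View pics/scene0.png

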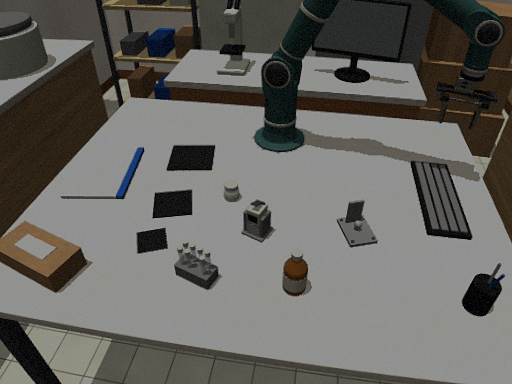

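Run:
```python
from h import *
for c in ['top','scene']:
    z=np.load(f'pics/{c}0.npz');P=z['P'];p=z['p'].astype(int)
    Z=P[...,2]
    dark=(p.max(-1)<70)
    for cx,cy in [(.482,-.305),(.66,-.317),(.206,-.322)]:
        m=dark&(abs(P[...,0]-cx)<.12)&(abs(P[...,1]-cy)<.12)&(Z<.02)&(Z>-.01)
        n,l,st,ce=cv2.connectedComponentsWithStats(m.astype(np.uint8))
        if n<2: print(c,cx,'none');continue
        k=1+st[1:,4].argmax();q=P[l==k][:,:2].astype(np.float32)
        print(c,'mat',cx,cv2.minAreaRect(q),np.nanmedian(P[l==k][:,2]))
    def rect(t,cx,cy,r,z0,z1):
        m=(abs(P[...,0]-cx)<r)&(abs(P[...,1]-cy)<r)&(Z>z0)&(Z<z1)
        q=P[m];print(c,t,len(q),cv2.minAreaRect(q[:,:2].astype(np.float32)) if len(q)>5 else '',np.nanmedian(q[:,2]) if len(q) else '')
    rect('cheeks',.567,-.003,.08,.08,.09)
    rect('readertop',.567,-.003,.08,.098,.107)
    rect('base',.518,.31,.12,.008,.016)
    rect('back',.518,.31,.12,.092,.102)
    rect('ball',.518,.31,.025,.035,.05)
```

```text
top mat 0.482 ((0.48194000124931335, -0.30609768629074097), (0.12889987230300903, 0.12874998152256012), 17.59333038330078) 0.0035609307209332197
top mat 0.66 ((0.6587086915969849, -0.31495505571365356), (0.08902602642774582, 0.09026959538459778), 24.279577255249023) 0.002038180856174243
top mat 0.206 ((0.20226743817329407, -0.3234167695045471), (0.171909898519516, 0.17175588011741638), 9.594442367553711) 0.004914442899887295
top cheeks 98 ((0.5609643459320068, -0.0024113617837429047), (0.06959453970193863, 0.05163630470633507), 69.19386291503906) 0.08399170040654447
top readertop 101 ((0.5622338056564331, -0.0028112567961215973), (0.043340954929590225, 0.05269603058695793), 69.2291030883789) 0.10258680968436296
top base 586 ((0.5256588459014893, 0.3168182373046875), (0.19996440410614014, 0.22132354974746704), 4.159321308135986) 0.011741433191638895
top back 38 ((0.4811808466911316, 0.29447880387306213), (0.008864476345479488, 0.04758049547672272), 21.316795349121094) 0.09630357929731725
top ball 40 ((0.5164138078689575, 0.3065565228462219), (0.0231516994535923, 0.02131723053753376), 
[... 492 characters left out ...]
((0.5695117115974426, -0.0020021945238113403), (0.07206302136182785, 0.05134834349155426), 70.6506576538086) 0.0848411671598649
scene readertop 145 ((0.568367600440979, -0.0014332570135593414), (0.04421652853488922, 0.0559578575193882), 68.89118194580078) 0.10279181910471324
scene base 641 ((0.5216249227523804, 0.310003399848938), (0.12476666271686554, 0.09153103828430176), 19.388141632080078) 0.012088544329616702
scene back 42 ((0.48551756143569946, 0.297659695148468), (0.009535551071166992, 0.04912768304347992), 18.81086540222168) 0.09673482939216632
scene ball 46 ((0.5117782950401306, 0.3038078844547272), (0.045155659317970276, 0.020028818398714066), 24.63570213317871) 0.04170764574713315
```

The pictures show one reader in its cradle (scene (257,218), top (264,168)), with its window toward +x/-y. The mount is at top (174,184), jar (298,216), bottle (227,113), rack (305,116).
Candidates for the mat are three dark squares in the top view: (354,150) measures 90 mm, (353,200) 130 mm and (360,282) 172 mm. I choose (353,200), and nothing else resembles the reader. Next is a close look from the wrist.

Run:
```python
from h import *
r=np.deg2rad
for t,p,ys in [('pick',(.566,-.002,.071),(-20.5,159.5)),('mat',(.483,-.305,.067),(-90,-60,-30,0,17.5,30,60,90,120,150,180)),('mount',(.518,.308,.075),(109.5,-70.5))]:
    for y in ys:
        q=solver.inverse_kinematics(p,down(r(y))); print(t,y,None if q is None else np.round(q,2))
print(np.round(viewer.camera_info('wrist')['T_tool_cam'],3).tolist())
env.reach((.566,-.002,.27),down(r(-20.5)) if solver.inverse_kinematics((.566,-.002,.27),down(r(-20.5))) is not None else down(r(159.5)))
s,p,d=snap('wrist','w1.png');P=cloud('wrist',s,d);np.savez('pics/w1.npz',p=p,P=P)
print(s['t'],np.round(s['joint_positions'],2),s['ee_pos'])
for n in ['reader','cradle','lever_tip','reader_window']: print(n,[(np.round(a['at'],3).tolist(),round(a['score'],2)) for a in tip_of('wrist',n)[:2]])
for t,z0,z1 in [('cheeks',.08,.09),('top',.098,.107)]:
    m=(abs(P[...,0]-.567)<.08)&(abs(P[...,1])<.08)&(P[...,2]>z0)&(P[...,2]<z1)
    q=P[m];print(t,len(q),cv2.minAreaRect(q[:,:2].astype(np.float32)) if len(q)>5 else '')
```

```text
pick -20.5 [-0.52  0.58  0.6   1.95 -0.47  0.76 -0.  ]
pick 159.5 [-0.12  0.51  0.08  1.92 -0.06  0.71  2.78]
mat -90 [ 0.03  0.6   0.62  1.94 -0.49  0.76 -0.64]
mat -60 [ 0.06  0.59  0.58  1.93 -0.46  0.75 -0.14]
mat -30 [ 0.09  0.58  0.54  1.93 -0.42  0.75  0.35]
mat 0 [ 0.12  0.57  0.5   1.93 -0.39  0.74  0.85]
mat 17.5 [ 0.14  0.56  0.47  1.93 -0.37  0.74  1.14]
mat 30 [ 0.15  0.56  0.46  1.93 -0.36  0.73  1.34]
mat 60 [ 0.04  0.59  0.61  1.93 -0.48  0.76  1.97]
mat 90 [-0.06  0.64  0.75  1.94 -0.6   0.8   2.6 ]
mat 120 [ 0.2   0.55  0.4   1.92 -0.31  0.73  2.87]
mat 150 [-0.36  1.04  1.34  1.96 -1.13  1.18 -2.22]
mat 180 [-0.36  1.04  1.34  1.96 -1.13  1.18 -1.7 ]
mount 109.5 [-0.61  0.56  0.02  1.82 -0.01  0.76  1.33]
mount -70.5 [-1.    0.61  0.55  1.85 -0.43  0.8  -1.46]
[[0.0, 0.966, 0.26, 0.073], [1.0, -0.0, -0.0, -0.0], [-0.0, 0.26, -0.966, -0.171], [0.0, 0.0, 0.0, 1.0]]
3.875 [-0.66  0.32  0.76  1.79 -0.24  1.13 -0.18] [ 0.56603518 -0.00075163  0.26977132]
reader [([0.562, -0.004, 0.01], 0.66)]
cradle [([0.572, -0.001, 0.001], 0.9)]
lever_tip [([0.583, -0.012, 0.127], 0.64)]
reader_window [([0.587, -0.008, 0.077], 0.77)]
cheeks 869 ((0.564690887928009, -0.0010791830718517303), (0.0703929141163826, 0.05193540081381798), 67.8344955444336)
top 1227 ((0.5647662878036499, -0.0009096264839172363), (0.04369938746094704, 0.054001882672309875), 69.68856048583984)
```

View pics/w1.png

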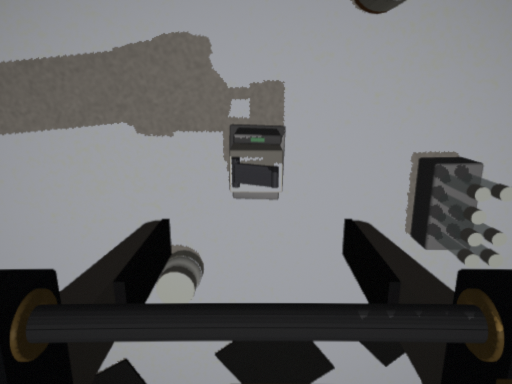

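The wrist view shows the reader at (257,160) in the cradle, with its lever strip running horizontally from (237,172) to (277,178). That puts the reader's x along the closing axis. The top face measures 44x54 mm, so it is the right object. I pick it now.

Run:
```python
from h import *
R=down(np.deg2rad(-20.4)); c=(.5652,-.0010)
env.movel((*c,.15),R,rate=.2)
env.movel((*c,.071),R,rate=.1)
print(np.round(env.sense()['wrist_force'],2))
effector.grasp(35)
s=env.sense();print(s['t'],s['gripper_width'],s['grasp_force'],np.round(s['wrist_force'],2),s['ee_pos'])
env.movel((*s['ee_pos'][:2],.195),rate=.12)
s=env.sense();print(s['t'],s['gripper_width'],s['grasp_force'],np.round(s['wrist_force'],2),s['ee_pos'],np.round(s['moment'],2))
```

```text
[-0.06  0.58  0.53]
6.475 0.05390056233484436 34.97943878173828 [-0.22  1.01  2.05] [ 0.56521339 -0.00093989  0.07110829]
7.6583 0.053745933529145605 34.978047609329224 [ 0.29 -0.37 -4.93] [ 0.56456792 -0.00083651  0.19417462] [-0.08  0.1  -0.01]
```

```bash
cat >> h.py <<'E'
def lower(xy,z0,z1,R,thr,step=.001,rate=.03):
    """step down until the upward contact force exceeds thr"""
    f0=np.mean([env.sense()['wrist_force'][2] for _ in range(3)]);z=z0;df=0
    while z>z1:
        z-=step;env.movel((*xy,z),R,rate=rate);df=env.sense()['wrist_force'][2]-f0
        if df>thr: break
    return z,df
E
python3 - <<'E'
from h import *
R=down(np.deg2rad(-60)); c=(.483,-.305)
env.reach((*c,.195),R)
s=env.sense();print(s['t'],np.round(s['joint_positions'],2),s['gripper_width'])
env.movel((*c,.074),R,rate=.12);env.pause(.2)
z,df=lower(c,.074,.063,R,2.0)
s=env.sense();print(s['t'],z,df,s['ee_pos'],np.round(s['wrist_force'],2),np.round(s['moment'],2))
E
```

```text
8.8583 [-0.2   0.48  0.93  1.86 -0.45  1.03 -0.13] 0.053807372850918155
12.2167 0.06599999999999999 9.86688131528778 [ 0.48322132 -0.30514975  0.06708749] [-1.68  1.76  5.49] [0.35 0.71 0.03]
```

```bash
cat >> h.py <<'E'
def toprect(P,cx,cy,z0,z1,r=.08):
    m=(abs(P[...,0]-cx)<r)&(abs(P[...,1]-cy)<r)&(P[...,2]>z0)&(P[...,2]<z1)
    q=P[m];return (len(q),np.nanmedian(q[:,2]),cv2.minAreaRect(q[:,:2].astype(np.float32))) if len(q)>5 else len(q)
E
python3 - <<'E'
from h import *
effector.release()
env.movel((.483,-.305,.16),rate=.15)
env.reach((.483,-.305,.25),down(np.deg2rad(30)))
env.pause(.1)
s,p,d=snap('wrist','w2.png');P=cloud('wrist',s,d);np.savez('pics/w2.npz',p=p,P=P)
print(s['t'],np.round(s['joint_positions'],2),s['ee_pos'],np.round(s['wrist_force'],2))
for n in ['reader','lever_tip','reader_window']: print(n,[(np.round(a['at'],3).tolist(),round(a['score'],2)) for a in tip_of('wrist',n)[:2]])
print(toprect(P,.483,-.305,.094,.103))
E
```

```text
14.9917 [ 0.04  0.32  0.58  1.79 -0.2   1.08  1.21] [ 0.48273056 -0.30475716  0.24918439] [0.36 0.62 0.2 ]
reader [([0.481, -0.307, 0.009], 0.73)]
lever_tip [([0.493, -0.323, 0.124], 0.79)]
reader_window [([0.492, -0.324, 0.07], 0.66)]
(1337, np.float64(0.099408096694826), ((0.4821268618106842, -0.30472949147224426), (0.04392441362142563, 0.05390985310077667), 30.07002067565918))
```

View pics/w2.png

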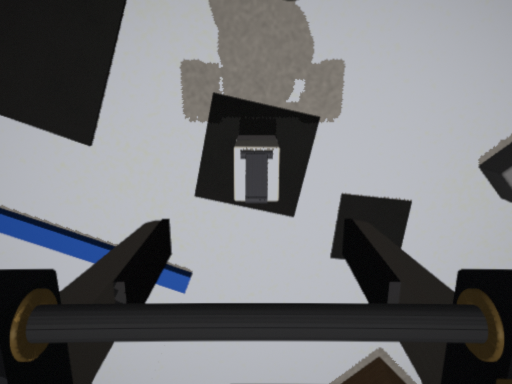

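The reader stands upright on the 130 mm mat at (257,172), with the lever's free end at (257,200). Next I measure the mount from the same relative wrist pose, so that calibration bias cancels.

Run:
```python
from h import *
env.reach((.518,.308,.25),down(np.deg2rad(109.5)));env.pause(.1)
s,p,d=snap('wrist','w3.png');P=cloud('wrist',s,d);np.savez('pics/w3.npz',p=p,P=P)
print(s['t'],np.round(s['joint_positions'],2),s['ee_pos'])
for n in ['mount','mount_ball','mount_seat']: print(n,[(np.round(a['at'],3).tolist(),round(a['score'],2)) for a in tip_of('wrist',n)[:2]])
print('base',toprect(P,.518,.308,.008,.016,.09));print('back',toprect(P,.49,.297,.092,.1,.05))
print('ball',toprect(P,.518,.308,.03,.05,.024))
# sphere fit, known radius
from scipy.optimize import least_squares
m=(abs(P[...,0]-.518)<.02)&(abs(P[...,1]-.308)<.02)&(P[...,2]>.034)&(P[...,2]<.05);q=P[m]
r=least_squares(lambda c:np.linalg.norm(q-c,axis=1)-.0125,[.518,.308,.033],loss='soft_l1',f_scale=.0005);print('sphere',r.x,len(q),np.std(r.fun))
# back plate front face: points between z .03 and .09
u=np.array([np.cos(.34),np.sin(.34)])
```

```text
17.4917 [-0.82  0.36  0.29  1.7  -0.11  1.1   1.42] [0.51869445 0.30678857 0.2501048 ]
mount [([0.514, 0.311, -0.001], 0.98)]
mount_ball [([0.521, 0.305, 0.031], 0.83), ([0.514, 0.306, 0.004], 0.48)]
mount_seat [([0.518, 0.308, 0.013], 0.7)]
base (6117, np.float64(0.012557754764638274), ((0.5171794891357422, 0.3082355558872223), (0.1200563907623291, 0.08999916166067123), 20.670745849609375))
back (463, np.float64(0.09730810815814225), ((0.48295828700065613, 0.29569557309150696), (0.00785146001726389, 0.04910171777009964), 18.994361877441406))
ball (367, np.float64(0.042189731981694484), ((0.5164430737495422, 0.30783677101135254), (0.023312881588935852, 0.02395770512521267), 46.211036682128906))
sphere [0.51697078 0.30822334 0.03343598] 362 0.0005418366787863167
```

View pics/w3.png

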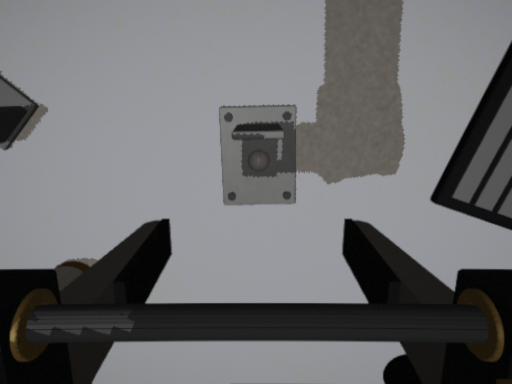

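The mount is at (258,155) with its ball at (259,160). The base rectangle measures 120x90 mm, and the ball and back plate agree on a yaw of 20.3°. The back plate is on the -x side. I regrip the reader by its flanks.

Run:
```python
from h import *
R=down(np.deg2rad(30)); c=(.4825,-.3049)
env.reach((*c,.16),R)
env.movel((*c,.067),R,rate=.12);env.pause(.2)
effector.grasp(35)
s=env.sense();print(s['t'],s['gripper_width'],s['ee_pos'],np.round(s['wrist_force'],2))
e=np.array(s['ee_pos'][:2]);psi=np.deg2rad(-60);u=np.array([np.cos(psi),np.sin(psi)])
dx=(np.array([.4821,-.3047])-e)@u
print('camera offset of reader along psi',dx,'lateral',(np.array([.4821,-.3047])-e)@[-u[1],u[0]])
env.movel((*c,.23),R,rate=.12);env.pause(.2)
s=env.sense();print(s['t'],s['gripper_width'],np.round(s['wrist_force'],2),np.round(s['moment'],2))
y=np.deg2rad(20.3);t=np.array([.5171,.3083])-dx*np.array([np.cos(y),np.sin(y)]);print(t)
env.reach((*t,.23),down(y+np.pi/2));env.pause(.3)
s=env.sense();print(s['t'],s['gripper_width'],s['ee_pos'],np.rad2deg(np.arctan2(s['tcp_rot'][1][1],s['tcp_rot'][0][1])))
p,d=viewer.read_camera('scene');cv2.imwrite('pics/s4.png',cv2.resize(p[130:290,270:430,::-1],None,fx=3.5,fy=3.5))
```

```text
21.8167 0.04362649173949666 [ 0.48246838 -0.30495708  0.06699057] [ 0.48 -0.9  -0.43]
camera offset of reader along psi -0.0004068244133753696 lateral -0.00019048552069567086
23.525 0.04405310214496656 [-0.35  0.53 -4.88] [-0.07 -0.   -0.08]
[0.51748156 0.30844114]
26.025 0.04360367819079332 [0.51769047 0.30800245 0.23001877] 110.25333436596115
```

View pics/s4.png

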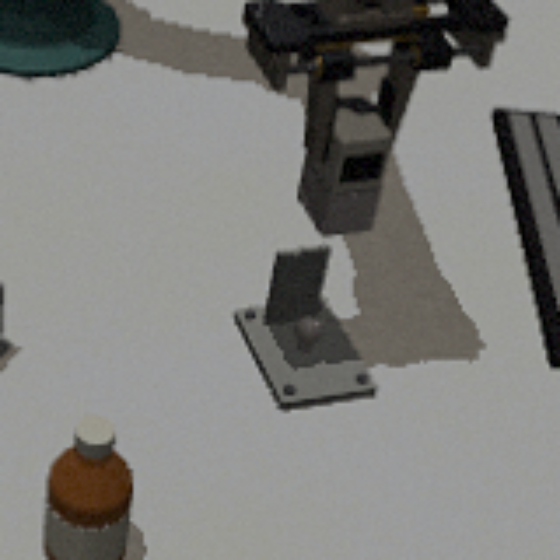

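The crop shows the reader upright in the gripper above the mount, with its window (360,167) facing away from the back plate (300,280). I lower it with force monitoring.

Run:
```python
from h import *
R=down(np.deg2rad(110.3));t=(.5174,.3084)
env.movel((*t,.115),R,rate=.1);env.pause(.2)
f0=np.array(env.sense()['wrist_force']);z=.115
while z>.073:
    st=.003 if z>.081 else .001
    z-=st;env.movel((*t,z),R,rate=.03)
    s=env.sense();f=np.array(s['wrist_force'])-f0
    print(round(z,3),round(s['t'],1),np.round(f,1),np.round(s['ee_pos'],4))
    if f[2]>6 or np.hypot(*f[:2])>12: break
```

```text
0.112 27.8 [-0.5  0.5 -0.2] [0.5172 0.3084 0.1118]
0.109 28.1 [-0.8  0.   0.3] [0.5172 0.3083 0.1087]
0.106 28.3 [-0.2  0.5  0.7] [0.5172 0.3083 0.1058]
0.103 28.6 [-0.2  1.3 -0. ] [0.5172 0.3083 0.1028]
0.1 28.8 [ 0.8  0.2 -0.2] [0.5172 0.3083 0.0998]
0.097 29.1 [-0.4 -0.1  1.1] [0.5172 0.3083 0.0968]
0.094 29.3 [0.7 0.1 0.6] [0.5172 0.3083 0.0938]
0.091 29.6 [-0.  -0.5 -0.4] [0.5172 0.3083 0.0908]
0.088 29.8 [0.2 0.1 0.5] [0.5172 0.3083 0.0878]
0.085 30.1 [-0.3  0.3 -0.2] [0.5172 0.3083 0.0847]
0.082 30.3 [ 0.   0.3 -0.3] [0.5172 0.3083 0.0817]
0.079 30.6 [ 0.3  1.3 -0.2] [0.5172 0.3083 0.0788]
0.078 30.8 [-1.1  1.1  0.7] [0.5174 0.3084 0.0779]
0.077 31.1 [ 0.9 -0.2  0.3] [0.5173 0.3084 0.0769]
0.076 31.3 [-0.5  0.9 -0.5] [0.5173 0.3084 0.0759]
0.075 31.6 [-0.1 -0.6 -0.5] [0.5175 0.3084 0.075 ]
0.074 31.8 [-3.1 -1.5 10.9] [0.5176 0.3084 0.075 ]
```

Run:
```python
from h import *
R=down(np.deg2rad(110.3));y=np.deg2rad(20.3);u=np.array([np.cos(y),np.sin(y)])
effector.release();env.movel((.5174,.3084,.15),R,rate=.12)
env.movel((.5174,.3084,.24),R,rate=.25);env.pause(.1)
s,p,d=snap('wrist');P=cloud('wrist',s,d)
print(s['t'],'top',toprect(P,.5174,.3084,.102,.112,.05),'lever',tip_of('wrist','lever_tip')[:1],np.round(s['wrist_force'],2))
effector.grasp(10)
c=np.array([.5172,.3083])+.016*u
env.movel((*c,.15),R,rate=.2);env.pause(.2)
f0=env.sense()['wrist_force'][2];z=.138;env.movel((*c,z),R,rate=.08)
while z>.110:
    z-=.002 if z>.118 else .001
    env.movel((*c,z),R,rate=.03);s=env.sense();f=s['wrist_force'][2]-f0
    print(round(z,3),round(s['ee_pos'][2],4),round(f,1),end='; ')
    if f>14: break
print(s['t'])
env.movel((*c,.17),R,rate=.15)
env.movel((*(c-.016*u),.26),R,rate=.2);env.pause(.1)
s,p,d=snap('wrist','w5.png');P=cloud('wrist',s,d)
print('top',toprect(P,.5174,.3084,.1,.1115,.05));m=(np.hypot(P[...,0]-c[0],P[...,1]-c[1])<.006);print('lever z',np.nanmedian(P[m][:,2]))
p,d=viewer.read_camera('scene');cv2.imwrite('pics/s5.png',cv2.resize(p[130:290,270:430,::-1],None,fx=3.5,fy=3.5));print(env.sense()['t'])
```

```text
34.05 top (1477, np.float64(0.10740919760738182), ((0.5170198678970337, 0.30811426043510437), (0.05349505692720413, 0.044049784541130066), 20.17403793334961)) lever [{'at': [0.5339, 0.3104, 0.1282], 'score': 0.96}] [0.68 0.03 0.45]
0.136 0.1359 0.0; 0.134 0.1339 -0.8; 0.132 0.1322 0.1; 0.13 0.1304 2.1; 0.128 0.1281 1.9; 0.126 0.1258 1.6; 0.124 0.1235 -0.3; 0.122 0.1213 0.1; 0.12 0.1196 -0.5; 0.118 0.1178 -1.5; 0.117 0.117 0.7; 0.116 0.116 0.6; 0.115 0.1153 3.4; 0.114 0.1151 8.5; 0.113 0.115 15.0; 40.35
top (1360, np.float64(0.1074300250556746), ((0.5169976353645325, 0.30825573205947876), (0.05393627658486366, 0.04393138363957405), 19.724184036254883))
lever z 0.11559236440350723
41.6917
```

View pics/w5.png

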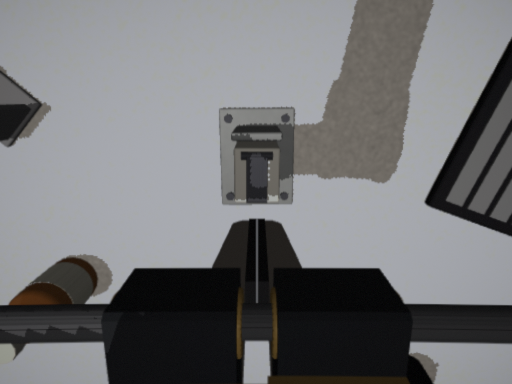

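View pics/s5.png

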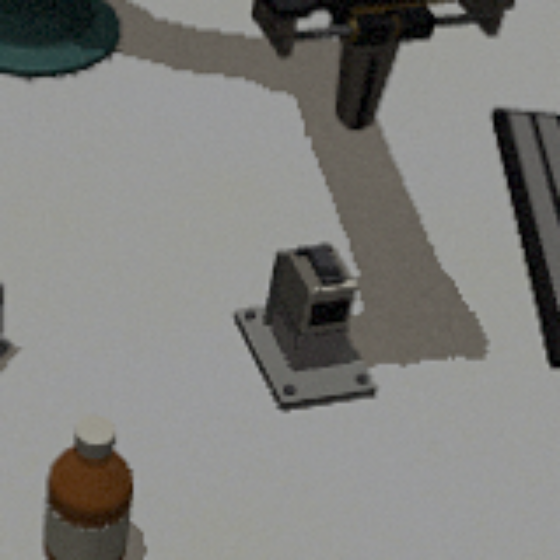

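The reader is seated square on the mount (257,170), with its window facing away from the back plate. The lever is level at 115 mm and the gripper is clear, so I hand in.

Run:
```python
from h import *
effector.release()
print(workorder.finish_job(),env.sense()['t'])
```

```text
the job is handed in; nothing more can be done
the job is handed in; nothing more can be done
```

The job is handed in: the reader sits fully down and square on the mount with its window facing away from the back plate, the lever was then pressed level, and the gripper is open and clear of everything at about 42 s of the 72 s allowed.

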